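# Load a spring-loaded tape magazine at the transfer bench

### The arm

A 6-joint arm with a two-finger parallel gripper is mounted at the origin on the work surface. World frame = base frame: x ahead of the robot, y to its left, z up, the work surface at z = 0. Lengths are in m, angles in rad, forces in N, time in s.
With the tool pointing down it reaches from about 0.375 to 0.9 m from the base axis. Payload 3.1 kg.
Tool frame: the origin (TCP) lies where the fingers leave the gripper's body, on its centre line; the fingertips stand 70 mm ahead of it and the grasp point (between the pads) lies 51 mm ahead of it (finger_overhang is the distance from the TCP to the fingertips, in m); z points along the fingers, y is the line along which they close (so a half turn about z gives the same grasp; the last joint's range is limited). The gripper opens to 87 mm and grips with 3 to 60 N. Pads are 19 mm wide; open, the fingers measure 117 mm over their backs; the gripper's body (75 mm by 190 mm) begins 51 mm behind the grasp point.
Start: joints at [0.984, 0.527, 1.433, -0, 1.181, -0.178], TCP at [0.248, 0.573, 0.292] pointing down, gripper open.
Joint ranges: [-3.08, 3.08], [-0.75, 2.2], [0.22, 2.44], [-1.43, 4.57], [0, 2.65], [-2.85, 2.85]. Speed limits (rad/s): [2.79, 2.79, 3.14, 3.14, 3.14, 3.14].

### API

Orientations are given as a unit quaternion [w, x, y, z].
In Python, from workcell import * gives the robot as it stands. Calls block until the motion is done:
- movep(position, orientation): joint-space move of the TCP to a pose.
- servo_line(position, feed=0.15, attitude=None, max_force=None): straight line of the TCP; attitude=None keeps the orientation; feed is the mean speed in m/s. With max_force (N) it stops when the force on the tool has changed by that much, and returns True; else False.
- move_joints(angles): joint-space move.
- grip(opening, f_grip=None): finger opening in m; f_grip is the grip in N (None keeps the last); returns when the fingers have stopped.
- wait(seconds).
- solve_ik(position, orientation): joint angles nearest the present ones, or None.
- get_state(): the state.
- snapshot(name): name is "side" or "top" or "wrist"; returns a dict with "img" (384x512x3 uint8, blue, green, red), "z_map" (384x512 float32, m along the optical axis (not along the pixel's ray), 0 where there is no reading), "mtx" (3x3 intrinsics, pixels), "R" (3x3) and "t" (3): a world point X has camera coordinates R X + t. Camera axes: x right, y down, z forward; pixel columns grow to the right and rows downward; lengths in m; the calibration is good to about 2 mm. A picture is of the moment at which its call begins.
A pose or a line that the arm cannot do raises PlanningError and nothing moves.
- job_done(): hands the job in; it is judged then, once.
Trained networks look in a picture, given as the dict that the camera call returned (one of the last four; its "shot" number tells which), for a name from the list of things; names that differ only in an ending like _2 or _b are one class to them, and where a whole thing is asked for, a point or a joint stands for the part that bears it (a point fixed in the world has none). Each returns a list of dicts, best first, with "p" (0 to 1); they miss things now and then, are a little off and sometimes report something else, mostly with a low value. They report only what shows in the picture. A call takes as long as a camera call.
- boxes_of(picture, query): "rect" ([centre column, centre row, width, height] in pixels, round what is visible of it).
The state is a dict: "time_s": time; "joint_pos": joint angles; "dq": joint speeds; "joint_efforts": joint torques, N m; "eef_pos": TCP position; "orientation": TCP orientation; "wrist_force": force on the tool from outside, world axes, zero at the start; "torque": the same for the moment, N m; "width": finger opening in m; "grip_force": force on a finger pad.
Only numpy, scipy, OpenCV 4.12 (cv2) and the standard library are available. Lean on these libraries where they do the work, as an engineer would, in place of code of your own. Each camera call takes 0.05 s, during which the arm holds its last target. There are 200 camera calls.

### The job

Load the two small tape cassettes lying on the bench into the spring-loaded magazine, one at a time, label up and with the tape door (the long edge away from the label) facing the same way as the cassette already in it. Press each one straight down on the pile until both catches close over it, and leave the audio cassette, the empty case and the pencil pot where they are.

Things in the scene. Friction and masses are not known exactly. Their poses are not given: they have to be found in the camera images.
- magazine: Spring-loaded cassette magazine, screwed to the bench, never moves. Origin: underside centre of its base plate (150 along x, 100 along y, 8 mm thick), z up. Cassettes lie flat in it, one on another, centred on its axis, long side along its x, tape doors to its +y. In the pile the top cassette's underside is 92 mm above the bench, the next 80, the next 68.
- magazine_mouth (a point): Centre of the bay between the four aluminium corner angles, 124 mm above the bench; axes as the magazine. The bay is 69 (x) by 51 mm (y); above 124 mm the angles flare outward to 136 mm as a lead-in. Both long sides (+y and -y) are open over 45 mm in x at every height down to 35 mm: fingers holding a cassette by its long sides pass there.
- magazine_lip (a point): On the bay's axis, 104 mm above the bench, level with the flat undersides of the two catch hooks, which reach 4 to 5 mm over each short end of the top cassette. The hooks' sloping tops rise to 122 mm: a cassette set down in the bay rests on the slopes, underside at about 115 mm. Pressed straight down with about 10 N (under 20 N) it spreads the catches and sinks the pile.
- platform (a joint): Steel platform under the pile, on a coil spring: how far it is sunk (m): 0 when empty, 0.012 per cassette held (0.012 at the start), at most 0.060. The spring pushes up with 4 N plus 0.05 N per mm sunk: the cassettes' weight does not sink it. Press a cassette until its top is 2 to 5 mm below the hooks; then they spring over it and, let go, the pile rises against them.
- catch_near (a joint): Spring catch at the magazine's -x end, a steel arm 18 mm wide with a hook, hinged 60 mm above the bench: opening angle (rad), 0 = closed, about 0.1 to 0.15 while a cassette passes.
- catch_far (a joint): Spring catch at the magazine's +x end: as catch_near.
- cassette_a: One of the two cassettes to load, flat on the bench, label up: dark grey tape cassette, 66 long (x) x 48 wide (y) x 12 mm high, 25 g. Origin: centre of its underside; z up. A lighter grey tape door runs along its +y long edge; on top are a dark window with two white hubs and, near the -y edge, a white label. 
- cassette_a_door (a point): Middle of the tape-door edge of cassette_a: 24 mm from its centre along its +y, at mid-height.
- cassette_b: The other cassette to load, flat on the bench, label up: dark grey tape cassette, 66 long (x) x 48 wide (y) x 12 mm high, 25 g. Origin: centre of its underside; z up. A lighter grey tape door runs along its +y long edge; on top are a dark window with two white hubs and, near the -y edge, a white label. 
- cassette_b_door (a point): Middle of the tape-door edge of cassette_b, placed as on cassette_a.
- cassette_c: Already in the magazine under the catches, door to its +y: dark grey tape cassette, 66 long (x) x 48 wide (y) x 12 mm high, 25 g. Origin: centre of its underside; z up. A lighter grey tape door runs along its +y long edge; on top are a dark window with two white hubs and, near the -y edge, a white label. 
- cassette_c_door (a point): Middle of the tape-door edge of cassette_c, placed as on cassette_a.
- audio_cassette: Bystander: a light grey audio cassette of another format, 100 x 64 x 12 mm, flat on the bench. Origin: centre of its underside.
- empty_case: Bystander: an empty clear cassette case, 79 x 57 x 17 mm, flat on the bench. Origin: centre of its underside.
- pencil_pot: Bystander: a steel pot, 76 mm across and 95 mm high, with pencils up to 175 mm. Origin: centre of its underside.

How it is judged:
By the outcome, as a careful person would: the job done as asked, in the order asked, and still so for the second after the job is handed in, with the robot touching nothing.
It also fails if it takes over 59 s, if anything falls off the work surface, if the arm or the gripper's body presses on something with over 40 N, if the wrist force passes 120 N, or if a joint passes its speed limit or range.

## Working session

There is one attempt and no reset: what is moved stays moved. The work goes in short steps, each a Python script; the robot and the scene stay as the last script left them, time stands still between calls to the robot, and variables do not carry over. Pictures are saved under pics/ and viewed, at most 10 in all, crops included, and the job is handed in when it is done.

```bash
mkdir -p pics; python3 - <<'E'
from workcell import *
import cv2,numpy as np,pickle
D={}
for c in ("top","side"):
    p=snapshot(c); D[c]=p; cv2.imwrite(f"pics/{c}0.png",p["img"])
    print(c,p["mtx"].tolist(),p["R"].round(3).tolist(),p["t"].round(3).tolist())
    for q in ("cassette_a","magazine","audio_cassette","empty_case","pencil_pot"):
        print(q,[(np.round(b["rect"]).tolist(),round(b["p"],2)) for b in boxes_of(p,q)][:5])
pickle.dump(D,open("d.pkl","wb"))
print(get_state())
E
```

```text
top [[487.55472010862405, 0.0, 260.2989628446841], [0.0, 487.55472010862405, 189.69623854611538], [0.0, 0.0, 1.0]] [[0.007, -1.0, -0.008], [-0.999, -0.006, -0.043], [0.043, 0.008, -0.999]] [0.008, 0.57, 1.678]
cassette_a [([322.0, 227.0, 20.0, 22.0], 0.85), ([326.0, 180.0, 18.0, 20.0], 0.63), ([211.0, 222.0, 20.0, 20.0], 0.6)]
magazine []
audio_cassette [([264.0, 125.0, 32.0, 28.0], 0.9), ([216.0, 220.0, 34.0, 46.0], 0.2)]
empty_case [([384.0, 244.0, 26.0, 28.0], 0.78)]
pencil_pot [([153.0, 241.0, 28.0, 18.0], 0.68)]
side [[409.01452208452054, 0.0, 254.9827194239627], [0.0, 409.01452208452054, 193.35730509530066], [0.0, 0.0, 1.0]] [[0.797, -0.604, -0.019], [-0.31, -0.383, -0.87], [0.518, 0.699, -0.492]] [-0.475, 0.274, 0.9]
cassette_a [([311.0, 256.0, 20.0, 20.0], 0.87), ([257.0, 278.0, 32.0, 30.0], 0.72), ([188.0, 187.0, 18.0, 15.0], 0.54)]
magazine [([188.0, 200.0, 57.0, 60.0], 0.68)]
audio_cassette [([306.0, 202.0, 39.0, 17.0], 0.58), ([190.0, 201.0, 53.0, 60.0], 0.31)]
empty_case [([295.0, 351.0, 41.0, 40.0], 0.95)]
pencil_pot [([140.0, 174.0, 30.0, 52.0], 0.58)]
{'time_s': 0.6, 'joint_pos': array([ 9.83539074e-01,  5.27472088e-01,  1.43265228e+00,  2.58472531e-06,
        1.18142727e+00, -1.78515333e-01]), 'dq': array([-0.00030211, -0.001975  , -0.00168584, -0.00042885, -0.00060125,
       -0.00101921]), 'joint_efforts': array([-5.86813658e-04, -4.39744520e+01, -1.76890951e+01,  6.34347182e-02,
        5.06968412e-02, -4.35809102e-05]), 'eef_pos': array([0.24838741, 0.57351663, 0.29228079]), 'orientation': array([6.55298287e-06, 2.02951731e-01, 9.79188743e-01, 1.94703790e-05]), 'wrist_force': array([-0.20173585, -0.19289102,  0.81673269]), 'torque': array([ 0.04169243, -0.02712871,  0.01772964]), 'grip_force': 0.0, 'width': 0.08730057082576556}
```

```bash
cat > h.py <<'E'
import numpy as np,cv2
def ray(p,u,v,z):
    "pixel -> world point on plane z"
    d=p["R"].T@np.linalg.solve(p["mtx"],[u,v,1]); c=-p["R"].T@p["t"]
    return c+d*(z-c[2])/d[2]
def proj(p,X):
    q=(p["R"]@np.atleast_2d(X).T).T+p["t"]; q=(p["mtx"]@q.T).T; return q[:,:2]/q[:,2:]
def cloud(p):
    z=p["z_map"]; v,u=np.mgrid[:z.shape[0],:z.shape[1]]
    c=np.stack([u,v,np.ones_like(u)],-1)@np.linalg.inv(p["mtx"]).T*z[...,None]
    return (c-p["t"])@p["R"]
E
python3 - <<'E'
from h import *; import pickle
D=pickle.load(open("d.pkl","rb")); p=D["top"]
for n,u,v,z in [("c1",322,227,.012),("c2",326,180,.012),("mag",211,222,.1),("audio",264,125,.012),("case",384,244,.017),("pot",153,241,.1)]: print(n,ray(p,u,v,z).round(3))
a=cv2.resize(p["img"][90:290,120:420],None,fx=2.6,fy=2.6,interpolation=cv2.INTER_CUBIC)
cv2.imwrite("pics/topc.png",a)
E
```

```text
c1 [ 0.443 -0.202  0.012]
c2 [ 0.605 -0.216  0.012]
mag [0.459 0.172 0.1  ]
audio [0.796 0.    0.012]
case [ 0.386 -0.414  0.017]
pot [0.396 0.362 0.1  ]
```

View pics/topc.png

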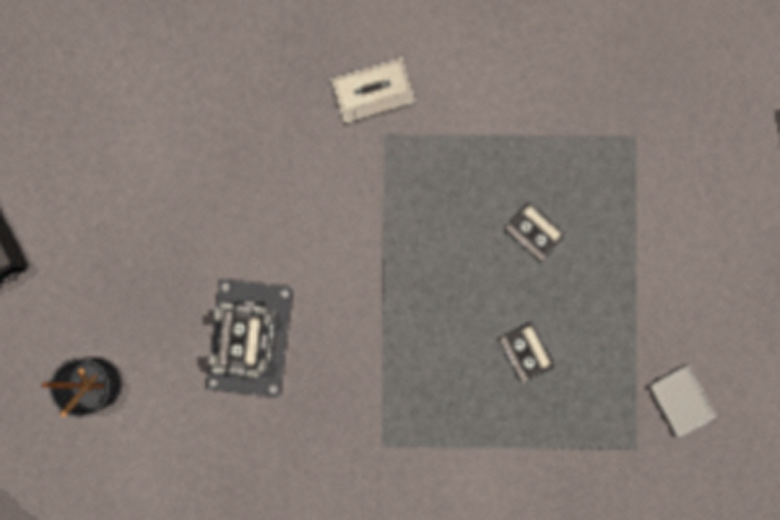

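The crop shows the magazine at (240,340) with its door side left (+y world). The two target cassettes are at (525,352) and (533,232), doors to the lower left, and the bystanders lie well clear. Next come close-ups from the wrist.

```bash
cat >> h.py <<'E'
def q(yaw):  # tool down, tool x at yaw
    return [0,np.cos(yaw/2),np.sin(yaw/2),0]
E
python3 - <<'E'
from workcell import *
from h import *; import pickle
p=snapshot("wrist"); s=get_state()
c=-p["R"].T@p["t"]; yaw=2*np.arctan2(s["orientation"][2],s["orientation"][1])
d=c-s["eef_pos"]; ex=np.array([np.cos(yaw),np.sin(yaw),0]); ey=np.array([np.sin(yaw),-np.cos(yaw),0])
off=[d@ex,d@ey,-d[2]]; print("cam in tool",off,"fwd",p["R"][2], p["mtx"][0,0])
for n,P,y in [("c1",(.443,-.202),.4),("c2",(.605,-.216),.7),("m",(.459,.172),-.1)]:
  for k in (0,np.pi):
    for z in (.0715,.35): print(n,k,z,np.round(solve_ik([*P,z],q(y+k)),2).tolist())
E
```

```text
cam in tool [np.float64(0.08147343025683262), np.float64(-0.00014976566829917604), np.float64(-0.09213473717975046)] fwd [ 0.27216001 -0.11676518 -0.95514126] 303.09997056947844
c1 0 0.0715 [-0.66, 0.74, 1.93, -0.0, 0.47, 0.51]
c1 0 0.35 [-0.66, 0.27, 1.7, -0.0, 1.18, 0.51]
c1 3.141592653589793 0.0715 [-0.66, 0.74, 1.93, -0.0, 0.47, -2.63]
c1 3.141592653589793 0.35 [-0.66, 0.27, 1.7, -0.0, 1.18, -2.63]
c2 0 0.0715 [-0.52, 0.84, 1.52, -0.0, 0.78, 0.35]
c2 0 0.35 [-0.52, 0.5, 1.32, -0.0, 1.33, 0.35]
c2 3.141592653589793 0.0715 [-0.52, 0.84, 1.52, -0.0, 0.78, -2.79]
c2 3.141592653589793 0.35 [-0.52, 0.5, 1.32, -0.0, 1.33, -2.79]
m 0 0.0715 [0.13, 0.74, 1.92, -0.0, 0.48, 1.8]
m 0 0.35 [0.13, 0.27, 1.69, -0.0, 1.18, 1.8]
m 3.141592653589793 0.0715 [0.13, 0.74, 1.92, -0.0, 0.48, -1.34]
m 3.141592653589793 0.35 [0.13, 0.27, 1.69, -0.0, 1.18, -1.34]
```

```bash
python3 - <<'E'
from workcell import *
from h import *; import pickle
D={}
for n,P,y,z,qs in [("m",(.40,.172),-.1,.31,("magazine","cassette_c")),("c",(.46,-.215),.5,.37,("cassette_a",))]:
    movep([*P,z],q(y)); p=snapshot("wrist"); D[n]=p; cv2.imwrite(f"pics/w_{n}.png",p["img"])
    for k in qs: print(n,k,[(np.round(b["rect"]).tolist(),round(b["p"],2)) for b in boxes_of(p,k)][:4])
pickle.dump(D,open("w.pkl","wb")); print(get_state()["time_s"])
E
```

```text
m magazine [([258.0, 113.0, 87.0, 128.0], 0.67)]
m cassette_c [([257.0, 118.0, 49.0, 70.0], 0.79)]
c cassette_a [([250.0, 160.0, 32.0, 43.0], 0.56)]
4.1083
```

View pics/w_m.png

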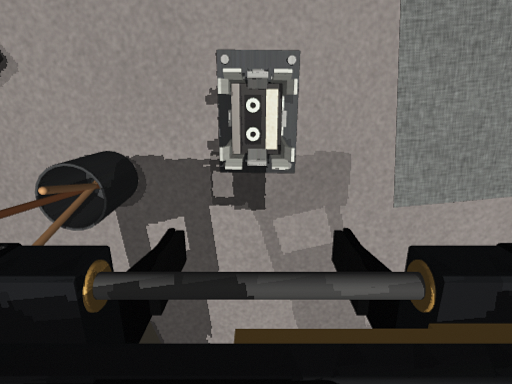

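View pics/w_c.png

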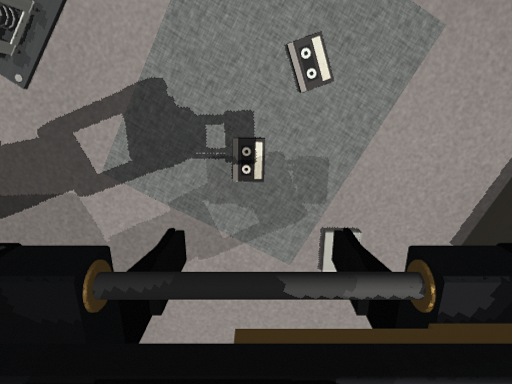

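The magazine shows at (258,110) with cassette c's door on its left. The two loose cassettes are at (248,160) and (310,62), doors left. Now I fit their poses from the depth map.

```bash
cat >> h.py <<'E'
def rect(X):
    "min-area rect of points (m): centre, long, short, yaw of long side in (-90,90]"
    (cx,cy),(w,h),a=cv2.minAreaRect((X[:,:2]*1000).astype(np.float32))
    if w<h: w,h,a=h,w,a+90
    a=(a+90)%180-90
    return np.array([cx,cy])/1000,w,h,np.radians(a)
def comps(p,lo,hi,c,r,n=60):
    X=cloud(p); m=(p["z_map"]>0)&(X[...,2]>lo)&(X[...,2]<hi)&(np.hypot(X[...,0]-c[0],X[...,1]-c[1])<r)
    k,l,s,_=cv2.connectedComponentsWithStats(m.astype(np.uint8))
    return [X[l==i] for i in range(1,k) if s[i,4]>=n]
E
python3 - <<'E'
from h import *; import pickle
D=pickle.load(open("w.pkl","rb"))
p=D["c"]
for c in ((.443,-.202),(.605,-.216)):
    for X in comps(p,.006,.03,c,.06): print("cas",len(X),rect(X),np.median(X[:,2]).round(4))
p=D["m"]; c=(.459,.172)
for lo,hi in ((.002,.014),(.095,.108),(.118,.14)):
    C=comps(p,lo,hi,c,.11,8)
    for X in C: print("m",lo,len(X),rect(X),np.median(X[:,2]).round(4))
    print(" all",rect(np.vstack(C)))
X=cloud(p); m=(X[...,2]>.118)&(X[...,2]<.15)
y0,y1,x0,x1=40,215,180,330
a=cv2.resize(p["img"][y0:y1,x0:x1],None,fx=3.4,fy=3.4,interpolation=cv2.INTER_CUBIC)
g=np.clip(X[y0:y1,x0:x1,2]/.14*255,0,255).astype(np.uint8)
g=cv2.applyColorMap(cv2.resize(g,a.shape[1::-1],interpolation=cv2.INTER_NEAREST),cv2.COLORMAP_JET)
cv2.imwrite("pics/mz.png",cv2.resize(np.hstack([a,g]),(800,467)))
E
```

```text
cas 1377 (array([ 0.44892444, -0.20184717]), 65.69638061523438, 47.062015533447266, np.float64(0.4874869437175833)) 0.0119
cas 1845 (array([ 0.60915649, -0.21277705]), 66.63938903808594, 48.3165283203125, np.float64(0.8385478013785412)) 0.0119
m 0.002 2916 (array([0.46434769, 0.16777103]), 150.35757446289062, 99.88211822509766, np.float64(-0.10249002349699093)) 0.0078
m 0.002 9 (array([0.50239581, 0.21399663]), 9.310678482055664, 0.2886236310005188, np.float64(-0.1378769096394733)) 0.007
m 0.002 608 (array([0.46098022, 0.21047017]), 65.4209976196289, 16.615299224853516, np.float64(-0.09573052117620631)) 0.0077
m 0.002 8 (array([0.41793753, 0.22327805]), 9.402615547180176, 0.23005984723567963, np.float64(-0.14325609556726987)) 0.0073
 all (array([0.46465866, 0.16806706]), 150.2955322265625, 100.141357421875, np.float64(-0.10910704669945631))
m 0.095 3497 (array([0.46351407, 0.16720412]), 73.54199981689453, 56.149497985839844, np.float64(-0.16085080194109636)) 0.1039
m 0.095 16 (array([0.49681564, 0.14461656]), 11.82847785949707, 0.8630343079566956, np.float64(1.383519776305271)) 0.104
[... 390 characters left out ...]
59, 0.14118727]), 19.693939208984375, 19.48228645324707, np.float64(1.4578703070922667)) 0.1326
m 0.118 171 (array([0.5024408 , 0.16379808]), 17.41085433959961, 7.223839282989502, np.float64(1.4693320197917497)) 0.1206
m 0.118 340 (array([0.43504666, 0.19457643]), 19.99045753479004, 19.56491470336914, np.float64(-0.10200426291416048)) 0.1318
m 0.118 335 (array([0.43044824, 0.14845157]), 19.435176849365234, 19.25947380065918, np.float64(1.4811665750438439)) 0.1315
m 0.118 142 (array([0.42682129, 0.1719903 ]), 17.93507194519043, 6.728867530822754, np.float64(1.4730852127159983)) 0.1206
 all (array([0.4646026 , 0.16788918]), 84.47773742675781, 66.31694030761719, np.float64(-0.1090362066144602))
```

View pics/mz.png

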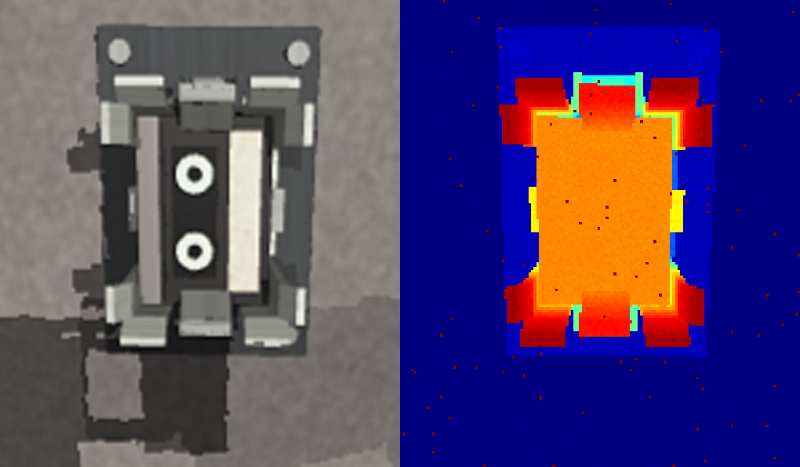

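```bash
cat >> h.py <<'E'
M=np.array([.4646,.1680]); MY=-.108
def pick(P,yaw):
    from workcell import movep,servo_line,grip,get_state
    grip(.087); movep([*P,.13],q(yaw)); servo_line([*P,.072],.06)
    grip(.04,45); s=get_state(); print("width",s["width"],"gf",s["grip_force"],s["eef_pos"])
    servo_line([*P,.20],.12)
def over():
    from workcell import movep,snapshot,get_state
    import pickle
    movep([*M,.23],q(MY)); p=snapshot("wrist"); s=get_state()
    pickle.dump((p,s),open("o.pkl","wb")); print(s["time_s"],s["width"],s["eef_pos"])
    cv2.imwrite("pics/over%d.png"%s["time_s"],p["img"])
    zc=s["eef_pos"][2]-.072+.012
    for X in comps(p,zc-.004,zc+.004,M,.06,100): print("hand",len(X),rect(X),np.median(X[:,2])-zc)
    for X in comps(p,.002,.012,M,.11,300): print("base",len(X),rect(X))
E
python3 - <<'E'
from h import *
pick([.4489,-.2018],.4875); over()
import glob;print(glob.glob("pics/over*"))
E
cp pics/over*.png pics/o1.png
```

```text
width 0.047577735849218886 gf 44.98133182525635 [ 0.44891714 -0.20184131  0.07203568]
9.8 0.047458565850483136 [0.4649581  0.16721524 0.22973328]
hand 6818 (array([0.47539932, 0.16641028]), 65.18720245361328, 45.0553092956543, np.float64(1.4597269298462154)) -0.00022377311420018753
hand 321 (array([0.43305542, 0.17122322]), 47.603424072265625, 4.191926002502441, np.float64(1.4594592821566625)) -0.0004004838506586894
base 3939 (array([0.50424356, 0.16369586]), 100.21379089355469, 69.86973571777344, np.float64(1.4622577318301178))
['pics/over9.png']
```

View pics/o1.png

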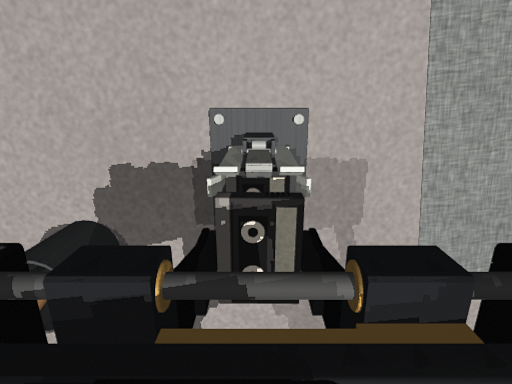

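The held cassette is aligned with the magazine to within about 0.3 mm in the picture (cassette top at rows 195–300, columns 215–303, with the label on the right). I'll lower it and press.

```bash
cat >> h.py <<'E'
def load():
    from workcell import servo_line,grip,get_state
    f=lambda n:(lambda s:print(n,round(s["time_s"],2),s["eef_pos"].round(4),s["wrist_force"].round(1),round(s["width"],4)))(get_state())
    f("start"); print(servo_line([*M,.19],.08,max_force=25)); f("at slopes")
    print(servo_line([*M,.1602],.025,max_force=35)); f("pressed")
E
python3 - <<'E'
from h import *
load()
E
```

```text
start 9.8 [0.465  0.1672 0.2297] [-0.5  0.7 -0.9] 0.0475
False
at slopes 10.45 [0.4648 0.1678 0.19  ] [ 0.3 -0.5  0.8] 0.0474
False
pressed 11.79 [0.4653 0.1681 0.1605] [2.5 0.3 4.1] 0.0478
```

```bash
cat >> h.py <<'E'
def check(tag):
    from workcell import snapshot,get_state
    p=snapshot("wrist"); cv2.imwrite(f"pics/{tag}.png",p["img"]); print("t",get_state()["time_s"])
    for lo,hi in ((.088,.108),(.1095,.125)):
        for X in comps(p,lo,hi,M,.055,60): print(lo,len(X),rect(X),np.median(X[:,2]).round(4))
    return p
E
python3 - <<'E'
from workcell import *
from h import *
wait(.2); grip(.062); s=get_state(); print(s["wrist_force"].round(1),s["width"])
servo_line([*M,.24],.12)
movep([.405,.174,.30],q(-.108)); p=check("m1")
a=p["img"][30:230,160:350]; cv2.imwrite("pics/m1c.png",cv2.resize(a,None,fx=2.8,fy=2.8))
E
```

```text
[-0.2 -0.  -0.2] 0.06181410553355995
t 13.8917
0.088 3782 (array([0.46481363, 0.16826686]), 74.25099182128906, 56.78401184082031, np.float64(-0.09439627747007662)) 0.1039
0.1095 325 (array([0.49998615, 0.16400888]), 17.92318344116211, 11.696964263916016, np.float64(1.4636469698127574)) 0.1196
0.1095 86 (array([0.43573361, 0.19388025]), 21.14963150024414, 8.47219181060791, np.float64(0.6747891604222146)) 0.1165
0.1095 86 (array([0.43079465, 0.14879895]), 21.177793502807617, 8.857199668884277, np.float64(-0.8902390923467067)) 0.116
0.1095 292 (array([0.42961334, 0.17184973]), 17.87679672241211, 12.162636756896973, np.float64(1.4449595684436716)) 0.1182
```

View pics/m1c.png

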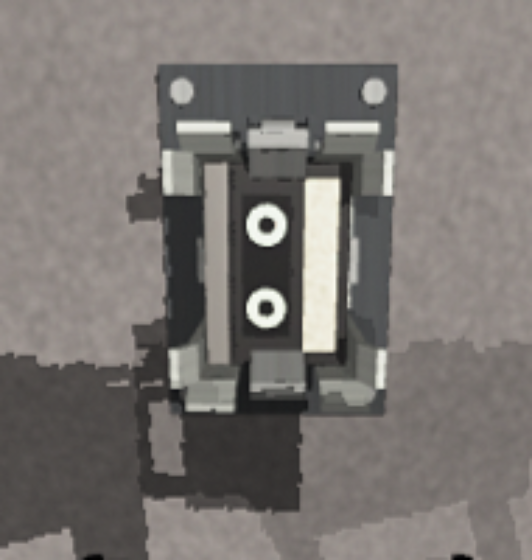

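The first cassette is latched: its top is at 103.9 mm and both hooks cover its ends, at (277,150) and (277,370) in the crop. The door is on the left. Now the second one.

```bash
python3 - <<'E'
from workcell import *
from h import *
pick([.6092,-.2128],.8385); over()
E
```

```text
width 0.04760124269190104 gf 44.99992489814758 [ 0.60922125 -0.21282955  0.07204867]
20.9917 0.0474943890643474 [0.46543566 0.16745867 0.22990444]
hand 6900 (array([0.47628354, 0.16652408]), 65.32747650146484, 45.676090240478516, np.float64(1.4528947232276717)) -0.00012107323371668421
hand 252 (array([0.43411206, 0.17111571]), 46.825557708740234, 3.447848320007324, np.float64(1.4709257885461076)) -0.00024675039713700775
base 3907 (array([0.50413052, 0.16367084]), 100.07708740234375, 69.81212615966797, np.float64(1.4661078638180451))
```

```bash
python3 - <<'E'
from workcell import *
import h; from h import *
h.M=M-np.array([.0005,0]); load()
wait(.2); s=get_state(); print(s["wrist_force"].round(1))
if abs(s["wrist_force"][2])<8:
    grip(.062); servo_line([*M,.24],.12); movep([.405,.174,.30],q(-.108)); p=check("m2")
    a=p["img"][30:230,160:350]; cv2.imwrite("pics/m2c.png",cv2.resize(a,None,fx=2.8,fy=2.8))
E
```

```text
start 20.99 [0.4654 0.1675 0.2299] [ 0.4 -0.3 -0.7] 0.0475
False
at slopes 21.64 [0.4643 0.1679 0.1899] [-0.2  0.2 -0.4] 0.0475
False
pressed 22.98 [0.465  0.1681 0.1605] [2.2 0.1 4.5] 0.0474
[3.1 0.7 4.4]
t 25.0833
0.088 3747 (array([0.46388702, 0.1670166 ]), 73.97565460205078, 56.49227523803711, np.float64(-0.15938779439626133)) 0.1039
0.1095 322 (array([0.50001181, 0.16401299]), 17.98773193359375, 11.726827621459961, np.float64(1.4626934249844548)) 0.1193
0.1095 82 (array([0.43576071, 0.19366379]), 21.359661102294922, 8.624181747436523, np.float64(0.6635200608485715)) 0.1164
0.1095 86 (array([0.43092392, 0.1490033 ]), 21.089645385742188, 8.51102352142334, np.float64(-0.8822019384929566)) 0.1162
0.1095 293 (array([0.42967938, 0.17172015]), 17.86042594909668, 12.276999473571777, np.float64(1.4662898908785522)) 0.1183
```

View pics/m2c.png

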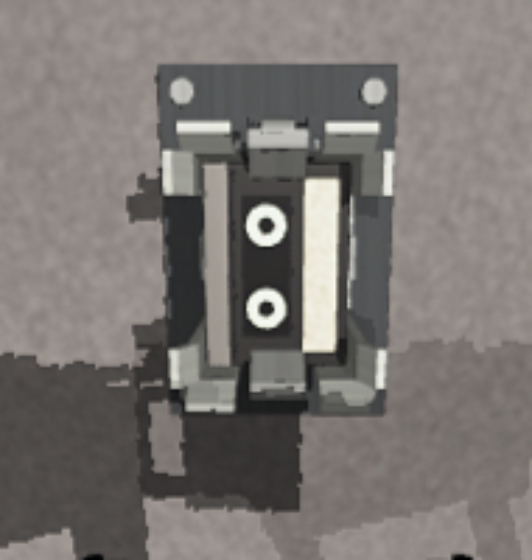

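The second cassette is latched the same way: top at 103.9 mm, both hooks over its ends at (277,150) and (277,370), door on the left. The robot is clear, so I'm handing in.

```bash
python3 -c "
from workcell import *
print(job_done())"
```

```text
the job is handed in; nothing more can be done
None
```

Both cassettes are loaded in the magazine, label up with doors facing the same way as the first; the final picture shows both catches closed, the arm went nowhere near the other items, and the job was handed in at about 25 s.

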